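# Draw out a tight bit tray with the pull hook

### The job

Take the pull hook from its rest, catch its toe behind the finger slot of the bit cabinet's middle tray, and draw that tray gently, by feel, all the way out until you feel it come up firmly against its end stop, without yanking or straining it (a steady pull of 10 to 15 N at the stop is right). Then unhook and lay the hook back in the two notches of its rest, leaving the tray fully out and everything else on the bench, the other two trays included, as it was. Move the tray with the hook only: hands and arm stay off the cabinet.

Things in the scene. Friction and masses are not known exactly. Their poses are not given: they have to be found in the camera images.
- cabinet: Small plywood drill-bit cabinet, 270 wide (y), 220 deep (x), 156 mm high, fixed to the bench, with three stacked slide trays at 44 mm pitch, each with a finger slot in the middle of its front and no handle. Origin: centre of its underside; x points from its front to its back, z up; the front of the case is at x = -110 mm.
- tray_mid_slot (a point): Centre of the middle tray's finger slot, on the outer face of its front, 78 mm above the bench; moves with the tray. Axes: x INTO the cabinet (trays are drawn out along -x), y across, z up. Tray front 242 wide, 40 high, 12 mm thick. Slot right through it, 44 wide (y) x 20 mm high, corners eased 5 mm. Behind it the tray is empty for 40 mm; its floor is 15 mm under the slot centre.
- tray_mid (a joint): How far the middle tray is drawn out, m: 0 = front flush with the case. A felt-faced stop block hidden inside (it gives a few mm) catches the tray somewhere between 0.088 and 0.128; where cannot be seen or read, only felt. It slides stiffly, about 5 N to keep it moving slowly, and stays where it is left. Tray 0.5 to 1 kg.
- tray_top_slot (a point): Slot centre of the tray above, which is to be left alone; it may stand out up to 12 mm.
- tray_low_slot (a point): Slot centre of the tray below, which is to be left alone; it may stand out up to 12 mm.
- hook: Pull hook: square dark-wood handle, brass ferrule, 7 mm steel rod whose end is bent square to the LEFT (+y) as a toe. Origin: underside of the handle, mid-length; x from handle to tip, z up. Handle 22 x 22 mm, x = -55 to 55; ferrule (17 dia.) to 67; rod axis at z = 11 mm, bend at x = 150 mm; toe along +y, its end at y = 16.5 mm. About 0.11 kg, balances near x = 25 mm.
- hook_grip (a point): Where to pinch the hook's handle, from above, across y: on its axis, 25 mm ahead of mid-length; axes as the hook's.
- hook_toe (a point): Centre of the toe's round end: 150 mm ahead, 13 mm left and 11 mm up from the hook's origin; axes as the hook's.
- rest: The hook's rest, fixed: brown wooden base 190 x 70 x 12 mm with two notched saddles 14 mm thick. Origin: underside, y centred; x the way the hook points. Hook home: its origin at x = -45, y = 0, z = 30 mm; handle's rear end in the rear notch (x = -90; 30 wide, 12 deep, floor z = 30), rod in the front notch (x = 55; 18 wide, 10 deep, floor z = 37.5). 18 mm clear under the handle between.
- mallet: Turned carver's mallet standing on its head, 82 mm dia., 262 tall; origin under its centre. Bystander.
- plane: Block plane, 160 x 46 x 60 mm. Origin at the middle of its sole. Bystander.
- chisel: Bench chisel lying down, 265 mm long, wooden handle 28 mm thick. Origin under its middle. Bystander.
- offcut_a: Dark offcut 85 x 42 x 20 mm lying flat. Bystander.
- offcut_b: Pale offcut 30 x 30 x 24 mm. Bystander.
- glue: White glue bottle, 60 mm dia., 170 tall, standing. Bystander.
- tape: Tape measure 62 x 30 x 60 mm standing on top of the cabinet. Bystander.

How it is judged:
By the outcome, as a careful person would: the job done as asked, in the order asked, and still so for the second after the job is handed in, with the robot touching nothing.
It also fails if it takes over 61 s, if anything falls off the work surface, if the arm or the gripper's body presses on something with over 40 N, if the wrist force passes 120 N, or if a joint passes its speed limit or range.

### The arm

A 6-joint arm with a two-finger parallel gripper is mounted at the origin on the work surface. World frame = base frame: x ahead of the robot, y to its left, z up, the work surface at z = 0. Lengths are in mm, angles in rad, forces in N, time in s.
With the tool pointing down it reaches from about 350 to 875 mm from the base axis. Payload 4.2 kg.
Tool frame: the origin (TCP) lies between the finger pads; the fingertips stand 25 mm ahead of it and the grasp point (between the pads) lies 6 mm ahead of it; z points along the fingers, y is the line along which they close (so a half turn about z gives the same grasp; the last joint's range is limited). The gripper opens to 85 mm and grips with 20 to 120 N. Pads are 22 mm wide; open, the fingers measure 114 mm over their backs; the gripper's body (76 mm by 85 mm) begins 54 mm behind the grasp point. The pads swing forward as they close: fully open they stand 13 mm farther back than shut.
Start: joints at [1.417, 0.385, 0.008, 0, -1.194, -0.259], TCP at [250.701, 572.493, 231.312] pointing down, gripper open.
Joint ranges: [-3.14, 3.14], [-1.21, 2.06], [-1.07, 1.41], [-3.16, 2.05], [-2.99, -0.16], [-3.1, 3.1]. Speed limits (rad/s): [2.79, 2.79, 3.14, 3.14, 3.14, 3.14].

### API

Orientations are given as a unit quaternion [x, y, z, w].
In Python, from bench import arm gives the robot as it stands.
- The arm moves only by the shell command python3 -m pendant 'ROWS'. ROWS is JSON, a list of rows, each a list of 7 numbers: the shift along the tool's x, y, z in m, then the turn, a rotation vector about the tool's x, y, z in degrees, then the finger opening in m, from 0 to 0.0854. In form: [[x, y, z, wx, wy, wz, fingers], ...]. A call has 1 to 12 rows; each row shifts and turns the commanded pose from where the row before left it, along the tool's axes as they then stand; what a row does not reach is not made up. A row lasts 1/10 s, in which the tool goes at most 50 mm and 8.59 degrees, less where a joint would pass 70% of its speed; a pose out of reach is approached as far as the arm can. A call is refused whole if a number of a shift passes 0.05 or a number of a turn 8.59, either way. A call with a gripper value outside its range is refused whole. The fingers move at their own pace and stop on an object; the grip force is fixed at half the most. Time passes only in rows, so rows that do not move let the fingers close. It gives the time, the measured TCP pose, the force, the opening and the grip force at its end, in the units of the state.
- arm.read_state(): the state, without advancing time (a new reading comes with each control period).
- arm.get_image(name): name is "scene" or "top"; returns a dict with "image" (400x640x3 uint8, red, green, blue), "fx", "fy", "cx", "cy" (pixels), "xyz" and "rotation" of the camera in the world. Camera axes: x right, y down, z forward; pixel columns grow to the right and rows downward; lengths in mm; the calibration is good to about 2 mm. A picture is of the moment at which its call begins. There is no depth.
- arm.job_done(): hands the job in; it is judged then, once.
The state is a dict: "clock": time; "joints": joint angles; "joint_vel": joint speeds; "joint_efforts": joint torques, N m; "position": TCP position; "ee_rot": TCP orientation; "contact_force": force on the tool from outside, world axes, zero at the start; "wrist_torque": the same for the moment, N m; "gripper_width": finger opening in mm; "grasp_force": force on a finger pad.
Only numpy, scipy, OpenCV 4.12 (cv2) and the standard library are available. Lean on these libraries where they do the work, as an engineer would, in place of code of your own. Each camera call takes 0.05 s, during which the arm holds its last target. There are 200 camera calls.

## Working session

There is one attempt and no reset: what is moved stays moved. The work goes in short steps, Python scripts to look and compute and a shell command to move; the robot and the scene stay as the last step left them, time stands still between calls to the robot, and variables do not carry over. Pictures are saved under pics/ and viewed, at most 10 in all, crops included, and the job is handed in when it is done.

```bash
mkdir -p pics; ls; python3 - <<'E'
from bench import arm
import cv2,pickle
s=arm.read_state();print(s)
for n in("scene","top"):
    d=arm.get_image(n);pickle.dump(d,open(n+'0.pkl','wb'));cv2.imwrite(f'pics/{n}0.png',d['image'][:,:,::-1]);print(n,d['fx'],d['cx'],d['cy'],d['xyz'],d['rotation'])
E
```

```text
pics
{'clock': 0.0, 'joints': array([ 1.41658188e+00,  3.85545539e-01,  6.60108335e-03, -5.06376516e-04,
       -1.19398667e+00, -2.58587969e-01]), 'joint_vel': array([-7.58128903e-04, -6.79604244e-04,  1.81803297e-04, -1.03563117e-03,
        8.19538099e-04,  7.19657997e-05]), 'joint_efforts': array([ 3.81654627e-04, -3.92293596e+01,  1.88398898e+01,  4.18622106e+00,
       -4.59960167e-03, -1.60018068e-06]), 'position': array([250.48792142, 571.96098047, 230.21745324]), 'ee_rot': array([ 9.78755050e-01, -2.05030137e-01, -1.79326673e-04,  1.07822030e-03]), 'contact_force': array([0.78632791, 0.26711364, 0.36116349]), 'wrist_torque': array([ 0.0442319, -0.0430267,  0.0244406]), 'grasp_force': 0.0, 'gripper_width': 85.00170250283317}
scene 392.5928797762275 325.0576621185313 201.39434032913454 [1176.70120357 -131.72521202  842.33594355] [ 0.73460461  0.57101151 -0.22068008 -0.29257858]
top 383.4337343409877 314.2402635887502 197.01981945905183 [ 309.43022181   28.89639422 1282.40355196] [ 0.70767828 -0.69979863  0.07513867 -0.06186696]
```

View pics/scene0.png

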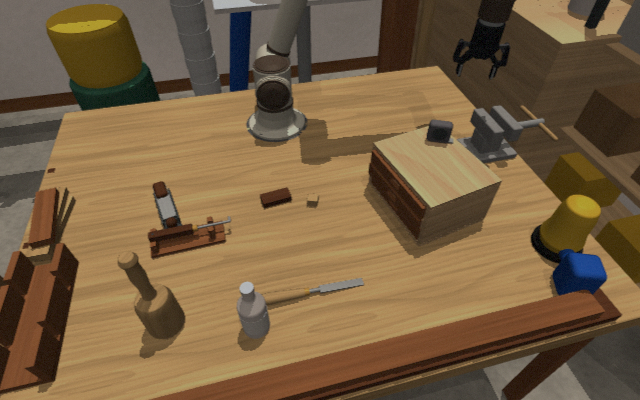

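View pics/top0.png

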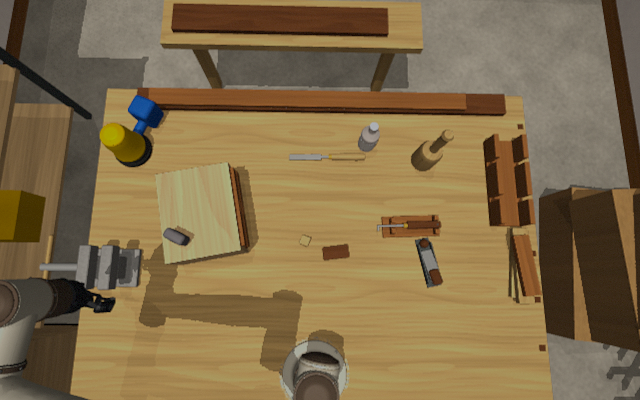

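The scene view shows the cabinet at about (430,180), its tray fronts facing left, and the rest with the hook at (190,235). In the top view the cabinet is at (200,213) with its front edge at x≈240. The rest is at (410,226), with the hook pointing left in the image, toward the cabinet. I'll enlarge both.

```bash
cat > h.py <<'E'
import numpy as np,cv2,pickle
from scipy.spatial.transform import Rotation as R
def load(n): return pickle.load(open(n+'.pkl','rb'))
def snap(n,tag):
    from bench import arm
    d=arm.get_image(n);pickle.dump(d,open(tag+'.pkl','wb'));return d
def ray(d,u,v):
    r=R.from_quat(d['rotation']).apply([(u-d['cx'])/d['fx'],(v-d['cy'])/d['fy'],1]);return np.array(d['xyz']),r
def onz(d,u,v,z):
    o,r=ray(d,u,v);return o+r*(z-o[2])/r[2]
def proj(d,p):
    q=R.from_quat(d['rotation']).inv().apply(np.atleast_2d(p)-d['xyz']);return np.c_[d['cx']+d['fx']*q[:,0]/q[:,2],d['cy']+d['fy']*q[:,1]/q[:,2]]
def crop(d,x,y,w,h,k): return cv2.resize(np.ascontiguousarray(d['image'][y:y+h,x:x+w,::-1]),None,fx=k,fy=k,interpolation=cv2.INTER_CUBIC)
E
python3 - <<'E'
from h import *
s=load('scene0');t=load('top0')
a=crop(t,370,205,80,35,10)[:, :800];b=crop(s,145,175,100,85,5);c=crop(s,362,120,75,110,5)
cv2.imwrite('pics/a.png',a[:,:])
o=np.zeros((600,800,3),np.uint8)
c2=crop(s,362,130,80,105,5);o[:525,:400]=c2;b=crop(s,145,175,100,90,4);o[:360,400:800]=b
cv2.imwrite('pics/b.png',o)
print(onz(t,410,226,12),onz(t,240,210,156))
E
```

```text
[ 464.71645853 -315.10490819   12.        ] [488.8618421 228.3356633 156.       ]
```

View pics/a.png

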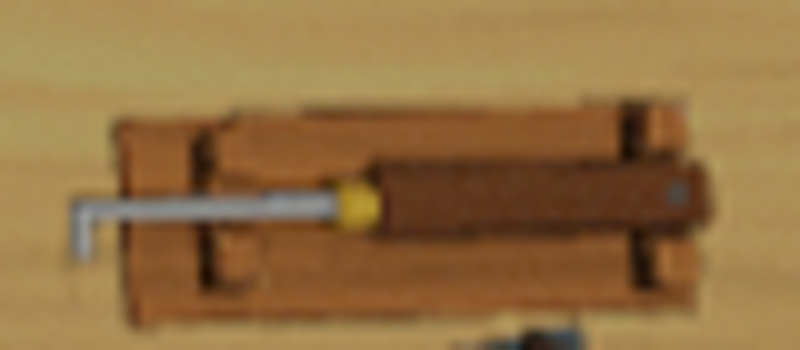

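View pics/b.png

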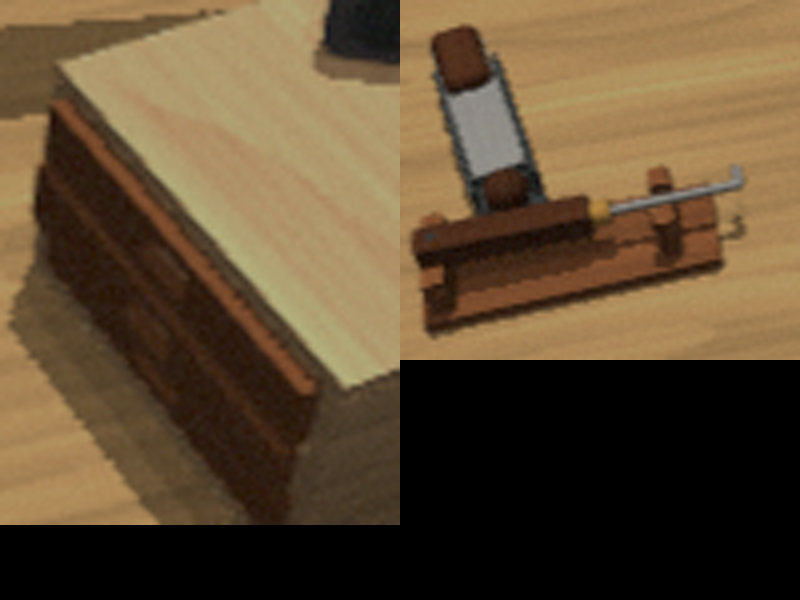

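The top crop shows the hook's rod running from (85,208) to (340,203), the handle to (705,200), and the toe at (82,260) pointing down. The rest base corners are near (118,120), (130,325), (695,310) and (690,105). In the scene crop the top tray stands out a little and the slots are dark, near (165,260) and (150,325). I need a brightened close-up of the front and the cabinet outline from above.

```bash
python3 - <<'E'
from h import *
s=load('scene0');t=load('top0')
o=np.zeros((600,800,3),np.uint8)
a=crop(s,365,135,66,100,6);a=(255*np.clip(a/110.,0,1)**.6).astype(np.uint8)
o[:600,:396]=a
o[:520,400:]=crop(t,150,155,100,115,4)[:460].copy() if 0 else cv2.copyMakeBorder(crop(t,150,158,100,112,4),0,72,0,0,cv2.BORDER_CONSTANT)
cv2.imwrite('pics/c.png',o)
E
```

```text
(no output)
```

View pics/c.png

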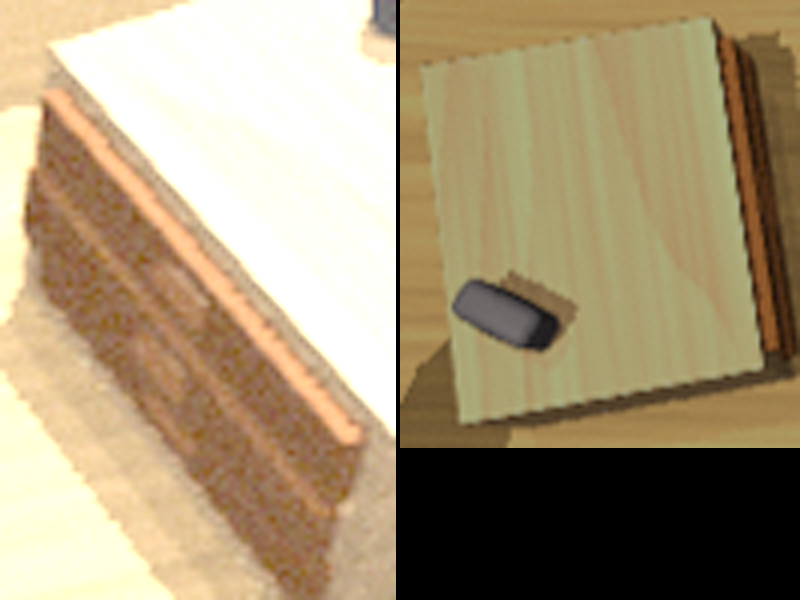

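The right panel gives the cabinet's top corners at (421,66), (712,18), (763,370) and (462,424). The left panel shows the slots at (180,295) for the top tray and (160,365) for the middle one. The middle tray's top edge is a lighter line from (38,172) to (333,512).

```bash
cat > m.py <<'E'
from h import *
s=load('scene0');t=load('top0')
ct=lambda x,y:(150+(x-400+.5)/4-.5,158+(y+.5)/4-.5)
cs=lambda x,y:(365+(x+.5)/6-.5,135+(y+.5)/6-.5)
ca=lambda x,y:(370+(x+.5)/10-.5,205+(y+.5)/10-.5)
BL,FL,FR,BR=[onz(t,*ct(*p),156)[:2] for p in((421,66),(712,18),(763,370),(462,424))]
# FL: corner image top right = far +x world, front
n=lambda v:v/np.linalg.norm(v)
print('sizes front',np.linalg.norm(FL-FR),'back',np.linalg.norm(BL-BR),'depth',np.linalg.norm(FL-BL),np.linalg.norm(FR-BR))
ydir=(FL-FR)+(BL-BR); xdir=(BL-FL)+(BR-FR)   # cab x front->back
yaw=np.arctan2(xdir[1],xdir[0]); yaw2=np.arctan2(ydir[1],ydir[0])
print('yaws',np.degrees([yaw,yaw2]))
C=(BL+FL+FR+BR)/4; print('C',C)
sg=1 if np.cos(yaw2-(yaw+np.pi/2))>0 else -1
a2=yaw2-sg*np.pi/2
cy=np.arctan2(np.sin(yaw)+np.sin(a2),np.cos(yaw)+np.cos(a2)); ex=np.array([np.cos(cy),np.sin(cy)]);ey=np.array([-ex[1],ex[0]])
cab=lambda p:np.array([(p[:2]-C)@ex,(p[:2]-C)@ey,p[2]])
W=lambda x,y,z:np.r_[C+ex*x+ey*y,z]
if __name__=='__main__':
    print('scene corner pred',proj(s,[W(-110,y,156) for y in(-135,135)]),'seen',cs(52,47))
    def onx(d,u,v,x):
        o,r=ray(d,u,v);k=(x-(o[:2]-C)@ex)/(r[:2]@ex);return cab(o+k*r)
    for nm,p in(('top',(180,295)),('mid',(160,365))):
        for x in(-110,-122,-134):print(nm,x,onx(s,*cs(*p),x).round(1))
    def zz(d,p,z):return cab(onz(d,*p,z)).round(1)
    print('mid edge z98',zz(s,cs(38,172),98),zz(s,cs(333,512),98)); print('top edge z142',zz(s,cs(48,95),142),zz(s,cs(355,440),142))
    for z in (142,98,54):print('t edges',z,zz(t,ct(738,60),z),zz(t,ct(750,60),z),zz(t,ct(778,350),z),zz(t,ct(790,350),z))
    # rest
    P=[onz(t,*ca(*p),12)[:2] for p in((118,120),(690,105),(695,310),(130,325))]
    print('rest',np.linalg.norm(P[0]-P[1]),np.linalg.norm(P[3]-P[2]),np.linalg.norm(P[0]-P[3]),np.linalg.norm(P[1]-P[2]),sum(P)/4)
    v=P[0]-P[1]+P[3]-P[2];w=P[3]-P[0]+P[2]-P[1];print('rest yaw',np.degrees(np.arctan2(v[1],v[0])),np.degrees(np.arctan2(w[1],w[0])))
    b=onz(t,*ca(82,208),41);f=onz(t,*ca(340,203),41);hr=onz(t,*ca(708,200),52);hf=onz(t,*ca(373,197),52);to=onz(t,*ca(84,262),41)
    print('bend',b,'ferr',f,'hr',hr,'hf',hf,'toe',to);
    for q in(b-f,hf-hr,b-hr):print(np.degrees(np.arctan2(q[1],q[0])),np.linalg.norm(q[:2]))
E
python3 m.py
```

```text
sizes front 269.2871984345167 back 269.70783519951215 depth 219.42292494324298 217.53523390501712
yaws [100.73298239  11.0776419 ]
C [482.84508937 354.50609145]
scene corner pred [[430.07895214 206.89447102]
 [372.67384222 141.83324579]] seen (373.25, 142.41666666666666)
top -110 [-110.     8.2  105.3]
top -122 [-122.    -6.2  123. ]
top -134 [-134.   -20.6  140.7]
mid -110 [-110.    12.6   55.9]
mid -122 [-122.    -1.9   74.8]
mid -134 [-134.   -16.3   93.7]
mid edge z98 [-121.5  113.7   98. ] [-116.6 -122.2   98. ]
top edge z142 [-119.2  116.9  142. ] [-115.7 -122.   142. ]
t edges 142 [-122.  -102.4  142. ] [-131.  -100.8  142. ] [-119.9  121.3  142. ] [-128.6  122.8  142. ]
t edges 98 [-115.6 -115.3   98. ] [-125.  -113.6   98. ] [-113.5  117.    98. ] [-122.5  118.6   98. ]
t edges 54 [-109.3 -128.2   54. ] [-119.  -126.5   54. ] [-107.   112.7   54. ] [-116.4  114.4   54. ]
rest 193.62256399294824 189.2781841736057 68.71043852586187 69.05980842683825 [ 464.74812699 -316.53635798]
rest yaw 92.17443645364065 -179.88037707865325
bend [ 462.07294499 -201.54515355   41.        ] ferr [ 464.70219959 -286.20805384   41.        ] hr [ 465.70851618 -403.49640599   52.        ] hf [ 465.40707342 -294.23377763   52.        ] toe [ 444.41930964 -201.79643006   41.        ]
91.77878137395464 84.70371694415512
90.15807192640304 109.26304418392353
91.03133991501946 201.98397396446833
```

```bash
python3 -m pendant '[[0,0,-0.0075,0,0,8.14,0.038],[0,0,-0.0075,0,0,8.14,0.038],[0,0,-0.0075,0,0,8.14,0.038],[0,0,-0.0075,0,0,8.14,0.038],[0,0,-0.0075,0,0,8.14,0.038],[0,0,-0.0075,0,0,8.14,0.038],[0,0,-0.0075,0,0,8.14,0.038],[0,0,-0.0075,0,0,8.14,0.038]]'
python3 - <<'E'
from h import *
t=load('top0')
for p in((419,241),(430,237),(423,240)):print(onz(t,*p,60),onz(t,*p,30))
from bench import arm
s=arm.read_state();print(R.from_quat(s['ee_rot']).as_matrix().round(4),s['joints'])
E
```

```text
clock: 0.9
position: [250.6, 572.2, 290.9]
ee_rot: [0.713, -0.702, 0.0, 0.001]
contact_force: [0.7, -0.1, 0.4]
gripper_width: 38.0
grasp_force: 0.0
[ 411.03088307 -329.12868045   60.        ] [ 413.52434755 -337.91526506   30.        ]
[ 424.19332379 -365.12032304   60.        ] [ 427.00981844 -374.79020784   30.        ]
[ 414.35894928 -342.12874302   60.        ] [ 416.93409055 -351.23437274   30.        ]
[[ 1.550e-02 -9.999e-01 -5.000e-04]
 [-9.999e-01 -1.550e-02 -1.300e-03]
 [ 1.300e-03  5.000e-04 -1.000e+00]] [ 1.41660934e+00  3.52544127e-01  1.08101242e-01 -3.13110334e-04
 -1.32768568e+00 -1.40099803e+00]
```

```bash
python3 -m pendant '[[0.0375,-0.00835,0,0,0,0,0.038],[0.0375,-0.00835,0,0,0,0,0.038],[0.0375,-0.00835,0,0,0,0,0.038],[0.0375,-0.00835,0,0,0,0,0.038],[0.0375,-0.00835,0,0,0,0,0.038],[0.0375,-0.00835,0,0,0,0,0.038],[0.0375,-0.00835,0,0,0,0,0.038],[0.0375,-0.00835,0,0,0,0,0.038],[0.0375,-0.00835,0,0,0,0,0.038],[0.0375,-0.00835,0,0,0,0,0.038],[0.0375,-0.00835,0,0,0,0,0.038],[0.0375,-0.00835,0,0,0,0,0.038]]'
python3 -m pendant '[[0.0375,-0.00835,0,0,0,0,0.038],[0.0375,-0.00835,0,0,0,0,0.038],[0.0375,-0.00835,0,0,0,0,0.038],[0.0375,-0.00835,0,0,0,0,0.038],[0.0375,-0.00835,0,0,0,0,0.038],[0.0375,-0.00835,0,0,0,0,0.038],[0.0375,-0.00835,0,0,0,0,0.038],[0.0375,-0.00835,0,0,0,0,0.038],[0.0375,-0.00835,0,0,0,0,0.038],[0.0375,-0.00835,0,0,0,0,0.038],[0.0375,-0.00835,0,0,0,0,0.038],[0.0375,-0.00835,0,0,0,0,0.038],[0,0,0,0,0,0,0.038]]' || true
python3 - <<'E'
from bench import arm
s=arm.read_state();print(s['clock'],s['position'],s['ee_rot'],s['joints'])
E
```

```text
clock: 2.1
position: [360.2, 123.1, 291.2]
ee_rot: [0.715, -0.699, -0.0, 0.0]
contact_force: [0.6, -0.3, -0.2]
gripper_width: 38.2
grasp_force: 0.0
2.1 [360.23479634 123.08341827 291.18570904] [ 7.14839663e-01 -6.99288386e-01 -9.89879608e-05  8.95953482e-06] [ 7.62265070e-01 -9.64504842e-02 -4.19631814e-01 -2.08016589e-04
 -1.24763967e+00 -7.40205740e-01]invalid input
```

```bash
python3 -m pendant '[[0.0375,-0.0079,0,0,0,0,0.038],[0.0375,-0.0079,0,0,0,0,0.038],[0.0375,-0.0079,0,0,0,0,0.038],[0.0375,-0.0079,0,0,0,0,0.038],[0.0375,-0.0079,0,0,0,0,0.038],[0.0375,-0.0079,0,0,0,0,0.038],[0.0375,-0.0079,0,0,0,0,0.038],[0.0375,-0.0079,0,0,0,0,0.038],[0.0375,-0.0079,0,0,0,0,0.038],[0.0375,-0.0079,0,0,0,0,0.038],[0.036,-0.0079,0,0,0,0,0.038]]'
python3 -m pendant '[[0,0,0.04,0,0,0,0.038],[0,0,0.04,0,0,0,0.038],[0,0,0.04,0,0,0,0.038],[0,0,0.02,0,0,0,0.038],[0,0,0,0,0,0,0.038]]'
python3 - <<'E'
from bench import arm
s=arm.read_state();print(s['clock'],s['position'],s['ee_rot'],s['joints'],s['contact_force'])
E
```

```text
clock: 3.2
position: [456.0, -285.9, 290.8]
ee_rot: [0.714, -0.7, -0.0, 0.0]
contact_force: [1.0, -0.4, 1.3]
gripper_width: 38.1
grasp_force: 0.0
clock: 3.7
position: [453.7, -283.5, 147.6]
ee_rot: [0.714, -0.7, -0.004, 0.002]
contact_force: [0.9, 0.2, 0.6]
gripper_width: 38.3
grasp_force: 0.0
3.7 [ 453.66499618 -283.48081104  147.59508099] [ 0.71434469 -0.69978045 -0.0039747   0.00178699] [-0.25564692  0.31535785 -0.32561038 -0.00104575 -0.93850332  0.27686612] [0.9082726  0.18597601 0.59290658]
```

```bash
python3 -m pendant '[[0.021,-0.0052,0,0,0,0,0.038],[0.021,-0.0052,0,0,0,0,0.038],[0,0,0,0,0,0,0.038],[0,0,0,0,0,0,0.038],[0,0,0,0,0,0,0.038]]'
python3 - <<'E'
from h import *
from bench import arm
s=arm.read_state();print(s['clock'],s['position'],s['ee_rot'])
d=snap('scene','s1');t=snap('top','t1')
o=np.zeros((600,800,3),np.uint8);o[:450,:400]=crop(d,130,150,100,112,4)[:450] if 0 else cv2.copyMakeBorder(crop(d,130,155,100,112,4),0,2,0,0,cv2.BORDER_CONSTANT);o[:450,400:]=cv2.copyMakeBorder(crop(t,365,170,100,112,4),0,2,0,0,cv2.BORDER_CONSTANT)
cv2.imwrite('pics/d.png',o)
E
```

```text
clock: 4.2
position: [467.5, -325.7, 152.0]
ee_rot: [0.715, -0.699, 0.0, -0.0]
contact_force: [-0.4, 1.0, -0.7]
gripper_width: 38.1
grasp_force: 0.0
4.2 [ 467.50909536 -325.69058983  152.04757958] [ 7.14738572e-01 -6.99391599e-01  3.51321027e-04 -2.05491607e-04]
```

View pics/d.png

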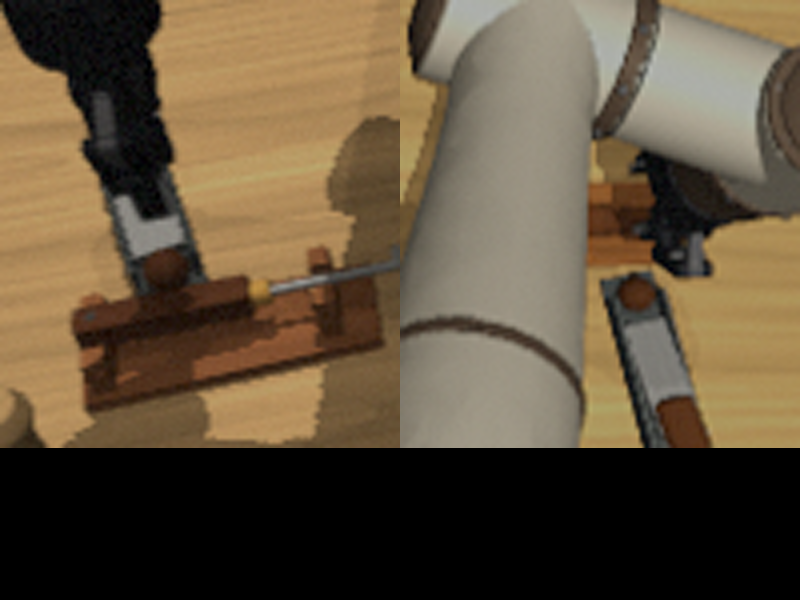

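The gripper hangs over the rest, with the handle partly hidden, and the plane stays clear of the fingers. I'll descend and watch the force for a misalignment.

```bash
python3 -m pendant '[[0,0.0022,0.02,0,0,0,0.038],[0,0,0.02,0,0,0,0.038],[0,0,0.02,0,0,0,0.038],[0,0,0.02,0,0,0,0.038],[0,0,0.0135,0,0,0,0.038],[0,0,0.0065,0,0,0,0.038],[0,0,0.005,0,0,0,0.038],[0,0,0,0,0,0,0.038],[0,0,0,0,0,0,0.038]]'

```

```text
clock: 5.2
position: [465.8, -326.3, 47.0]
ee_rot: [0.715, -0.699, 0.001, -0.0]
contact_force: [0.7, 0.0, 1.5]
gripper_width: 38.3
grasp_force: 0.0
```

```bash
python3 -m pendant '[[0,0,0,0,0,0,0.03],[0,0,0,0,0,0,0.024],[0,0,0,0,0,0,0.015],[0,0,0,0,0,0,0.01],[0,0,0,0,0,0,0.01],[0,0,0,0,0,0,0.01]]'
python3 -m pendant '[[0,0,-0.01,0,0,0,0.01],[0,0,-0.02,0,0,0,0.01],[0,0,-0.03,0,0,0,0.01],[0,0,-0.03,0,0,0,0.01],[0,0,-0.02,0,0,0,0.01],[0,0,0,0,0,0,0.01],[0,0,0,0,0,0,0.01]]'
python3 - <<'E'
from h import *
d=snap('scene','s2');t=snap('top','t2')
cv2.imwrite('pics/e.png',crop(d,120,110,160,120,5))
E
```

```text
clock: 5.8
position: [465.7, -326.3, 47.1]
ee_rot: [0.715, -0.699, 0.001, -0.0]
contact_force: [-0.8, 1.3, 5.3]
gripper_width: 19.8
grasp_force: 58.9
clock: 6.5
position: [464.9, -325.8, 156.0]
ee_rot: [0.714, -0.7, -0.0, -0.0]
contact_force: [-0.6, -0.4, -1.9]
gripper_width: 20.0
grasp_force: 58.9
```

View pics/e.png

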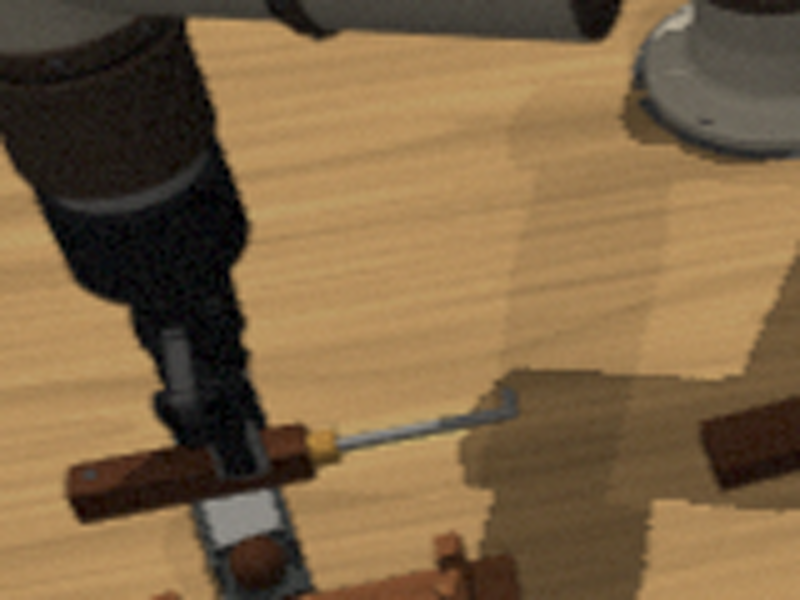

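The hook is held level and squarely, with the rod bend at (512,410) in the crop. I'll check the bend pixel and work out the approach.

```bash
cat > plan.py <<'E'
from m import *
from bench import arm
def st():
    s=arm.read_state();M=R.from_quat(s['ee_rot']).as_matrix();p=np.array(s['position']);return s,M,p
def bend(M,p): # hook x=-toolx, toe bend 125 ahead, axis 6 ahead of TCP along z
    return p-125*M[:,0]+6*M[:,2]
def report(tx,ty,tz):
    s,M,p=st();b=bend(M,p);g=W(tx,ty,tz)-b
    hy=np.degrees(np.arctan2(-M[1,0],-M[0,0]));print('clock',s['clock'],'hook yaw',hy.round(2),'cab',np.degrees(cy).round(2),'bend cab',cab(b).round(1),'tool shift mm',(M.T@g).round(1),'F',(M.T@s['contact_force']).round(1))
E
python3 - <<'E'
from plan import *
s_,M,p=st();d=load('s2');b=bend(M,p);print('pred',proj(d,b),'seen',120+512.5/5-.5,110+410.5/5-.5)
report(-165,-6.5,78)
# after turning:
Mz=np.c_[np.r_[-ex,0],np.r_[ey,0],[0,0,-1]]
g=W(-165-125,-6.5,110+6)-p;print('shift in turned frame',Mz.T@g)
E
```

```text
sizes front 269.2871984345167 back 269.70783519951215 depth 219.42292494324298 217.53523390501712
yaws [100.73298239  11.0776419 ]
C [482.84508937 354.50609145]
pred [[222.32447399 192.21833684]] seen 222.0 191.6
clock 6.6 hook yaw 91.2 cab 100.91 bend cab [-541.1  125.8  149. ] tool shift mm [-392.9  -67.3   71.4] F [0.3 0.1 0.7]
shift in turned frame [-374.32438504 -153.38689283   38.75979364]
```

```bash
python3 -m pendant '[[0,0,0,0,0,-2.43,0.01],[0,0,0,0,0,-2.43,0.01],[0,0,0,0,0,-2.43,0.01],[0,0,0,0,0,-2.43,0.01],[0,0,0,0,0,0,0.01]]'
python3 -m pendant '[[-0.02,-0.01,0,0,0,0,0.01],[-0.034,-0.0135,0,0,0,0,0.01],[-0.034,-0.0135,0,0,0,0,0.01],[-0.034,-0.0135,0,0,0,0,0.01],[-0.034,-0.0135,0,0,0,0,0.01],[-0.034,-0.0135,0.004,0,0,0,0.01],[-0.034,-0.0135,0.004,0,0,0,0.01],[-0.034,-0.0135,0.008,0,0,0,0.01],[-0.034,-0.0135,0.008,0,0,0,0.01],[-0.034,-0.0135,0.008,0,0,0,0.01],[-0.034,-0.0135,0.008,0,0,0,0.01],[-0.014,-0.008,0,0,0,0,0.01]]'
python3 -m pendant '[[0,0,0,0,0,0,0.01],[0,0,0,0,0,0,0.01],[0,0,0,0,0,0,0.01]]'
python3 - <<'E'
from plan import *
report(-165,-6.5,78)
E
```

```text
clock: 7.1
position: [464.6, -325.8, 154.7]
ee_rot: [0.771, -0.637, -0.002, 0.0]
contact_force: [-0.6, 0.4, -1.5]
gripper_width: 19.8
grasp_force: 58.9
clock: 8.3
position: [543.8, 72.4, 114.4]
ee_rot: [0.772, -0.636, -0.001, 0.001]
contact_force: [0.5, 0.4, -0.2]
gripper_width: 19.5
grasp_force: 58.9
clock: 8.6
position: [544.1, 69.1, 116.3]
ee_rot: [0.771, -0.637, -0.0, 0.0]
contact_force: [0.2, -0.9, 0.5]
gripper_width: 19.4
grasp_force: 58.9
sizes front 269.2871984345167 back 269.70783519951215 depth 219.42292494324298 217.53523390501712
yaws [100.73298239  11.0776419 ]
C [482.84508937 354.50609145]
clock 8.6 hook yaw 100.86 cab 100.91 bend cab [-166.9   -6.3  110.2] tool shift mm [-1.9 -0.2 32.2] F [ 0.9 -0.  -0.5]
```

```bash
python3 -m pendant '[[0,0,0.012,0,0,0,0.01],[0,0,0.012,0,0,0,0.01],[-0.01,0,0.0082,0,0,0,0.01],[-0.01,0,0,0,0,0,0.01],[0,0,0,0,0,0,0.01],[0,0,0,0,0,0,0.01]]'
python3 - <<'E'
from plan import *
report(-95,-6.5,78)
d=snap('scene','s3');t=snap('top','t3')
o=np.zeros((600,800,3),np.uint8)
a=crop(d,340,115,80,110,5);a=(255*np.clip(a/150.,0,1)**.6).astype(np.uint8);o[:550,:400]=a
o[:560,400:]=crop(t,215,170,80,112,5);cv2.imwrite('pics/f.png',o)
s_,M,p=st();print((proj(d,[bend(M,p)])-[340,115])*5, (proj(t,[bend(M,p)])-[215,170])*5+[400,0])
E
```

```text
clock: 9.2
position: [540.9, 90.5, 84.4]
ee_rot: [0.772, -0.636, 0.0, -0.0]
contact_force: [-0.5, -0.7, -1.1]
gripper_width: 19.7
grasp_force: 58.9
sizes front 269.2871984345167 back 269.70783519951215 depth 219.42292494324298 217.53523390501712
yaws [100.73298239  11.0776419 ]
C [482.84508937 354.50609145]
clock 9.2 hook yaw 101.03 cab 100.91 bend cab [-145.2   -6.9   78.4] tool shift mm [-50.2   0.2   0.4] F [0.6 0.6 1.1]
[[224.63543497 416.70373968]] [[572.37505032 175.70121593]]
```

View pics/f.png

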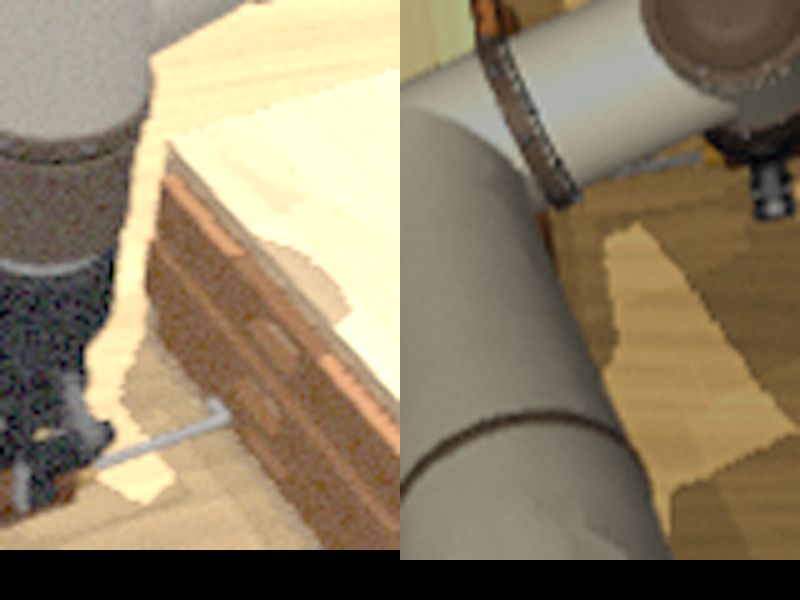

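The bend is seen at (225,415), as predicted. The middle slot is just ahead of it, at about (257,403). I'll insert in small steps and watch the force.

```bash
python3 -m pendant '[[-0.006,0,0,0,0,0,0.01],[-0.006,0,0,0,0,0,0.01],[-0.006,0,0,0,0,0,0.01],[-0.004,0,0,0,0,0,0.01]]'
python3 -m pendant '[[-0.004,0,0,0,0,0,0.01],[-0.004,0,0,0,0,0,0.01]]'
python3 -c "
from plan import *
report(-93,-6.5,78)"
```

```text
clock: 9.7
position: [536.5, 112.1, 84.2]
ee_rot: [0.771, -0.636, 0.0, -0.0]
contact_force: [0.2, 0.8, -1.0]
gripper_width: 19.5
grasp_force: 58.9
clock: 9.9
position: [534.9, 119.6, 84.1]
ee_rot: [0.771, -0.636, -0.0, 0.0]
contact_force: [-0.4, 0.3, -1.5]
gripper_width: 19.6
grasp_force: 58.9
sizes front 269.2871984345167 back 269.70783519951215 depth 219.42292494324298 217.53523390501712
yaws [100.73298239  11.0776419 ]
C [482.84508937 354.50609145]
clock 9.9 hook yaw 100.96 cab 100.91 bend cab [-115.5   -6.5   78.1] tool shift mm [-22.5   0.    0.1] F [-0.4  0.3  1.5]
```

```bash
python3 -m pendant '[[-0.004,0,0,0,0,0,0.01],[-0.004,0,0,0,0,0,0.01],[-0.004,0,0,0,0,0,0.01],[-0.004,0,0,0,0,0,0.01],[-0.004,0,0,0,0,0,0.01],[-0.003,0,0,0,0,0,0.01],[0,0,0,0,0,0,0.01]]'
python3 -m pendant '[[0,0.004,0,0,0,0,0.01],[0,0.004,0,0,0,0,0.01],[0,0.004,0,0,0,0,0.01],[0,0.004,0,0,0,0,0.01],[0,0,0,0,0,0,0.01]]'
python3 -c "
from plan import *
report(-93,13.5,78)"
```

```text
clock: 10.6
position: [530.6, 142.2, 84.1]
ee_rot: [0.772, -0.636, 0.0, -0.0]
contact_force: [0.1, -0.6, -1.2]
gripper_width: 19.5
grasp_force: 58.9
clock: 11.1
position: [514.2, 138.5, 84.2]
ee_rot: [0.771, -0.636, -0.0, 0.0]
contact_force: [0.6, -0.6, -1.9]
gripper_width: 19.6
grasp_force: 58.9
sizes front 269.2871984345167 back 269.70783519951215 depth 219.42292494324298 217.53523390501712
yaws [100.73298239  11.0776419 ]
C [482.84508937 354.50609145]
clock 11.1 hook yaw 100.95 cab 100.91 bend cab [-93.1  10.2  78.2] tool shift mm [-0.1  3.3  0.2] F [ 0.7 -0.5  1.9]
```

```bash
python3 -m pendant '[[0,0.002,0,0,0,0,0.01],[0,0.0018,0,0,0,0,0.01],[0.002,0,0,0,0,0,0.01],[0.002,0,0,0,0,0,0.01],[0.002,0,0,0,0,0,0.01],[0.002,0,0,0,0,0,0.01],[0,0,0,0,0,0,0.01]]'
for i in 1 2 3 4; do python3 -m pendant '[[0.001,0,0,0,0,0,0.01],[0.001,0,0,0,0,0,0.01]]' | grep -E 'pos|force'; done
python3 -c "
from plan import *
report(-93,13.5,78)"
```

```text
clock: 11.8
position: [512.8, 129.9, 84.1]
ee_rot: [0.771, -0.637, -0.0, 0.0]
contact_force: [-0.2, 0.1, -1.3]
gripper_width: 19.2
grasp_force: 58.9
position: [513.1, 128.2, 84.1]
contact_force: [0.4, 0.3, -1.3]
grasp_force: 58.9
position: [513.5, 126.2, 84.1]
contact_force: [0.2, 0.1, -0.9]
grasp_force: 58.9
position: [513.9, 124.2, 84.1]
contact_force: [0.4, 0.3, -1.2]
grasp_force: 58.9
position: [514.2, 122.9, 84.0]
contact_force: [-2.3, 5.1, -1.2]
grasp_force: 58.9
sizes front 269.2871984345167 back 269.70783519951215 depth 219.42292494324298 217.53523390501712
yaws [100.73298239  11.0776419 ]
C [482.84508937 354.50609145]
clock 12.6 hook yaw 100.93 cab 100.91 bend cab [-108.4   13.1   78.2] tool shift mm [-15.4   0.4   0.2] F [-5.4  1.3  1.2]
```

Contact is felt at about 5 N, with the toe bearing at bend x ≈ -108. Now I'll draw steadily. No stop can come before 88 mm.

```bash
python3 -m pendant '[[0.001,0,0,0,0,0,0.01],[0.0015,0,0,0,0,0,0.01],[0.002,0,0,0,0,0,0.01],[0.002,0,0,0,0,0,0.01],[0.002,0,0,0,0,0,0.01],[0.002,0,0,0,0,0,0.01],[0.002,0,0,0,0,0,0.01],[0.002,0,0,0,0,0,0.01]]'|grep -E 'pos|force'
python3 -m pendant '[[0.0025,0,0,0,0,0,0.01],[0.0025,0,0,0,0,0,0.01],[0.0025,0,0,0,0,0,0.01],[0.0025,0,0,0,0,0,0.01],[0.0025,0,0,0,0,0,0.01],[0.0025,0,0,0,0,0,0.01],[0.0025,0,0,0,0,0,0.01],[0.0025,0,0,0,0,0,0.01]]'|grep -E 'pos|force'
python3 -c "
from plan import *
report(-93,13.5,78)"
```

```text
position: [517.0, 109.0, 84.0]
contact_force: [-1.9, 5.0, -1.3]
grasp_force: 58.9
position: [520.8, 89.4, 84.1]
contact_force: [-0.7, 5.0, -2.1]
grasp_force: 58.8
sizes front 269.2871984345167 back 269.70783519951215 depth 219.42292494324298 217.53523390501712
yaws [100.73298239  11.0776419 ]
C [482.84508937 354.50609145]
clock 14.2 hook yaw 100.95 cab 100.91 bend cab [-142.5   13.    78.2] tool shift mm [-49.5   0.5   0.3] F [-5.  -0.2  2.1]
```

```bash
python3 -m pendant '[[0.0025,0,0,0,0,0,0.01],[0.0025,0,0,0,0,0,0.01],[0.0025,0,0,0,0,0,0.01],[0.0025,0,0,0,0,0,0.01],[0.0025,0,0,0,0,0,0.01],[0.0025,0,0,0,0,0,0.01],[0.0025,0,0,0,0,0,0.01],[0.0025,0,0,0,0,0,0.01],[0.0025,0,0,0,0,0,0.01],[0.0025,0,0,0,0,0,0.01]]'|grep -E 'pos|force'
python3 -m pendant '[[0.002,0,0,0,0,0,0.01],[0.002,0,0,0,0,0,0.01],[0.002,0,0,0,0,0,0.01],[0.002,0,0,0,0,0,0.01],[0.002,0,0,0,0,0,0.01],[0.002,0,0,0,0,0,0.01],[0.002,0,0,0,0,0,0.01],[0.002,0,0,0,0,0,0.01]]'|grep -E 'pos|force'
python3 -c "
from plan import *
report(-93,13.5,78)"
```

```text
position: [525.6, 64.8, 84.0]
contact_force: [-0.5, 4.9, -0.8]
grasp_force: 58.8
position: [528.6, 48.9, 84.0]
contact_force: [-1.6, 4.9, -0.5]
grasp_force: 58.8
sizes front 269.2871984345167 back 269.70783519951215 depth 219.42292494324298 217.53523390501712
yaws [100.73298239  11.0776419 ]
C [482.84508937 354.50609145]
clock 16.0 hook yaw 100.94 cab 100.91 bend cab [-183.7   13.    78.2] tool shift mm [-90.7   0.5   0.3] F [-5.1  0.7  0.5]
```

```bash
cat > ok.py <<'E'
# looks only: prints drawn pull force; fails when the pull passes the limit
import sys,numpy as np
from scipy.spatial.transform import Rotation as R
from bench import arm
s=arm.read_state();M=R.from_quat(s['ee_rot']).as_matrix()
f=-(M.T@s['contact_force'])[0];print(s['clock'],np.round(s['position'],1),'pull',f.round(1));sys.exit(f>float(sys.argv[1]))
E
python3 -m pendant '[[0.0015,0,0,0,0,0,0.01],[0.0015,0,0,0,0,0,0.01],[0.0015,0,0,0,0,0,0.01],[0.001,0,0,0,0,0,0.01],[0.001,0,0,0,0,0,0.01],[0.001,0,0,0,0,0,0.01],[0.001,0,0,0,0,0,0.01]]' >/dev/null; python3 ok.py 7 &&
python3 -m pendant '[[0.001,0,0,0,0,0,0.01],[0.001,0,0,0,0,0,0.01]]'>/dev/null; python3 ok.py 7 &&
python3 -m pendant '[[0.001,0,0,0,0,0,0.01],[0.001,0,0,0,0,0,0.01]]'>/dev/null && python3 ok.py 7 &&
python3 -m pendant '[[0.001,0,0,0,0,0,0.01],[0.001,0,0,0,0,0,0.01]]'>/dev/null && python3 ok.py 7 &&
python3 -m pendant '[[0.001,0,0,0,0,0,0.01],[0.001,0,0,0,0,0,0.01]]'>/dev/null && python3 ok.py 7 &&
python3 -m pendant '[[0.001,0,0,0,0,0,0.01],[0.001,0,0,0,0,0,0.01]]'>/dev/null && python3 ok.py 7 &&
python3 -m pendant '[[0.001,0,0,0,0,0,0.01],[0.001,0,0,0,0,0,0.01]]'>/dev/null && python3 ok.py 7
```

```text
16.7 [530.2  40.4  84.1] pull 5.2
16.7 [530.2  40.4  84.1] pull 5.2False
False
```

The guard stopped things because of an exit-code quirk with numpy bools. It failed on the safe side, so I'll fix it and carry on.

```bash
sed -i 's/sys.exit(\(.*\))$/sys.exit(int(\1))/' ok.py
python3 -m pendant '[[0.001,0,0,0,0,0,0.01],[0.001,0,0,0,0,0,0.01]]'>/dev/null && python3 ok.py 7 &&
python3 -m pendant '[[0.001,0,0,0,0,0,0.01],[0.001,0,0,0,0,0,0.01]]'>/dev/null && python3 ok.py 7 &&
python3 -m pendant '[[0.001,0,0,0,0,0,0.01],[0.001,0,0,0,0,0,0.01]]'>/dev/null && python3 ok.py 7 &&
python3 -m pendant '[[0.001,0,0,0,0,0,0.01],[0.001,0,0,0,0,0,0.01]]'>/dev/null && python3 ok.py 7 &&
python3 -m pendant '[[0.001,0,0,0,0,0,0.01],[0.001,0,0,0,0,0,0.01]]'>/dev/null && python3 ok.py 7 &&
python3 -m pendant '[[0.001,0,0,0,0,0,0.01],[0.001,0,0,0,0,0,0.01]]'>/dev/null && python3 ok.py 7 &&
python3 -m pendant '[[0.001,0,0,0,0,0,0.01],[0.001,0,0,0,0,0,0.01]]'>/dev/null && python3 ok.py 7 &&
python3 -m pendant '[[0.001,0,0,0,0,0,0.01],[0.001,0,0,0,0,0,0.01]]'>/dev/null && python3 ok.py 7
```

```text
16.9 [530.6  38.4  84.1] pull 4.7
17.1 [531.   36.4  84.1] pull 4.7
17.3 [531.3  34.5  84.1] pull 3.8
17.5 [531.7  32.5  84.1] pull 5.2
17.7 [532.1  30.6  84. ] pull 4.6
17.9 [532.3  29.3  83.9] pull 10.8
```

The stop is felt: the pull jumped to 10.8 N. I'll hold to settle, then firm up in tiny steps.

```bash
python3 -m pendant '[[0,0,0,0,0,0,0.01]]'>/dev/null; python3 ok.py 7; python3 -m pendant '[[0,0,0,0,0,0,0.01]]'>/dev/null; python3 ok.py 7
```

```text
18.0 [532.3  29.3  83.9] pull 8.0
18.1 [532.3  29.3  83.9] pull 8.8
```

```bash
python3 -m pendant '[[0.0005,0,0,0,0,0,0.01],[0,0,0,0,0,0,0.01]]'>/dev/null; python3 ok.py 10.5 && python3 -m pendant '[[0.0005,0,0,0,0,0,0.01],[0,0,0,0,0,0,0.01]]'>/dev/null && python3 ok.py 10.5 && python3 -m pendant '[[0.0005,0,0,0,0,0,0.01],[0,0,0,0,0,0,0.01]]'>/dev/null && python3 ok.py 10.5;
```

```text
18.3 [532.3  29.2  83.8] pull 10.8
```

```bash
python3 -m pendant '[[0.0005,0,0,0,0,0,0.01],[0,0,0,0,0,0,0.01]]'>/dev/null; python3 ok.py 11; python3 -m pendant '[[0,0,0,0,0,0,0.01]]'>/dev/null; python3 ok.py 11; python3 -m pendant '[[0,0,0,0,0,0,0.01]]'>/dev/null; python3 ok.py 11;python3 -m pendant '[[0,0,0,0,0,0,0.01]]'>/dev/null; python3 ok.py 11
```

```text
18.5 [532.4  28.9  83.8] pull 10.0
18.6 [532.4  28.8  83.8] pull 10.6
18.7 [532.4  28.9  83.8] pull 9.9
18.8 [532.4  28.9  83.8] pull 10.3
```

```bash
python3 -m pendant '[[0.0005,0,0,0,0,0,0.01],[0,0,0,0,0,0,0.01]]'>/dev/null; python3 ok.py 11.5 && python3 -m pendant '[[0.0004,0,0,0,0,0,0.01],[0,0,0,0,0,0,0.01]]'>/dev/null; python3 -m pendant '[[0,0,0,0,0,0,0.01]]'>/dev/null; python3 ok.py 11;python3 -m pendant '[[0,0,0,0,0,0,0.01],[0,0,0,0,0,0,0.01]]'>/dev/null; python3 ok.py 11
```

```text
19.0 [532.4  28.5  83.8] pull 10.8
19.3 [532.5  28.3  83.7] pull 11.6
19.5 [532.5  28.3  83.7] pull 11.6
```

```bash
python3 -m pendant '[[0.0004,0,0,0,0,0,0.01],[0,0,0,0,0,0,0.01],[0,0,0,0,0,0,0.01],[0,0,0,0,0,0,0.01]]'>/dev/null; python3 ok.py 11
python3 -m pendant '[[-0.001,0,0,0,0,0,0.01],[-0.001,0,0,0,0,0,0.01],[-0.002,0,0,0,0,0,0.01],[-0.003,0,0,0,0,0,0.01],[-0.003,0,0,0,0,0,0.01],[-0.003,0,0,0,0,0,0.01],[0,0,0,0,0,0,0.01]]'>/dev/null; python3 ok.py 11
python3 -m pendant '[[0,-0.004,0,0,0,0,0.01],[0,-0.004,0,0,0,0,0.01],[0,-0.004,0,0,0,0,0.01],[0,-0.004,0,0,0,0,0.01],[0,-0.0035,0,0,0,0,0.01],[0,0,0,0,0,0,0.01]]' >/dev/null; python3 ok.py 11
python3 -c "
from plan import *
report(-93,-6.5,78)"
```

```text
19.9 [532.5  28.   83.7] pull 12.1
20.6 [530.4  38.7  84.2] pull -0.3
21.2 [550.2  42.4  84. ] pull -0.2
sizes front 269.2871984345167 back 269.70783519951215 depth 219.42292494324298 217.53523390501712
yaws [100.73298239  11.0776419 ]
C [482.84508937 354.50609145]
clock 21.2 hook yaw 100.95 cab 100.91 bend cab [-194.2   -7.    78. ] tool shift mm [-101.2    0.4    0. ] F [0.2 0.4 1.5]
```

Free of contact at a steady 12 N and unhooked. Now I'll withdraw in small steps, watching for drag.

```bash
python3 -m pendant '[[0.003,0,0,0,0,0,0.01],[0.003,0,0,0,0,0,0.01],[0.004,0,0,0,0,0,0.01],[0.004,0,0,0,0,0,0.01]]'>/dev/null; python3 ok.py 2.5 && python3 -m pendant '[[0.004,0,0,0,0,0,0.01],[0.004,0,0,0,0,0,0.01]]'>/dev/null && python3 ok.py 2.5 && python3 -m pendant '[[0.004,0,0,0,0,0,0.01],[0.005,0,0,0,0,0,0.01],[0.006,0,0,0,0,0,0.01],[0.01,0,0,0,0,0,0.01],[0.02,0,0,0,0,0,0.01],[0.02,0,0,0,0,0,0.01],[0,0,0,0,0,0,0.01]]'>/dev/null && python3 ok.py 2.5
python3 - <<'E'
from plan import *
report(-93,-6.5,78)
d=snap('scene','s4');t=snap('top','t4')
o=np.zeros((600,800,3),np.uint8)
a=crop(d,300,95,133,130,3);a=(255*np.clip(a/150.,0,1)**.6).astype(np.uint8);o[:390,:399]=a
o[:390,400:799]=crop(t,150,150,133,130,3);cv2.imwrite('pics/g.png',o)
s_,M,p=st();hx=-M[:2,0];rest=np.radians(91.2)
Mz=np.c_[[-np.cos(rest),-np.sin(rest),0],[-np.sin(rest),np.cos(rest),0],[0,0,-1]]
print(M.T@(np.r_[465.7,-326.3,156]-p),Mz.T@(np.r_[465.7,-326.3,156]-p))
E
```

```text
21.6 [552.2  28.1  84.2] pull -0.5
21.8 [553.8  20.3  84.1] pull 0.4
22.5 [566.4 -45.3  84. ] pull -0.3
sizes front 269.2871984345167 back 269.70783519951215 depth 219.42292494324298 217.53523390501712
yaws [100.73298239  11.0776419 ]
C [482.84508937 354.50609145]
clock 22.5 hook yaw 100.79 cab 100.91 bend cab [-283.4   -6.6   78. ] tool shift mm [-190.4    0.5   -0. ] F [0.3 0.1 0.4]
[258.53851099 151.87139587 -72.00751641] [280.39047517 106.24720163 -72.00610075]
```

View pics/g.png

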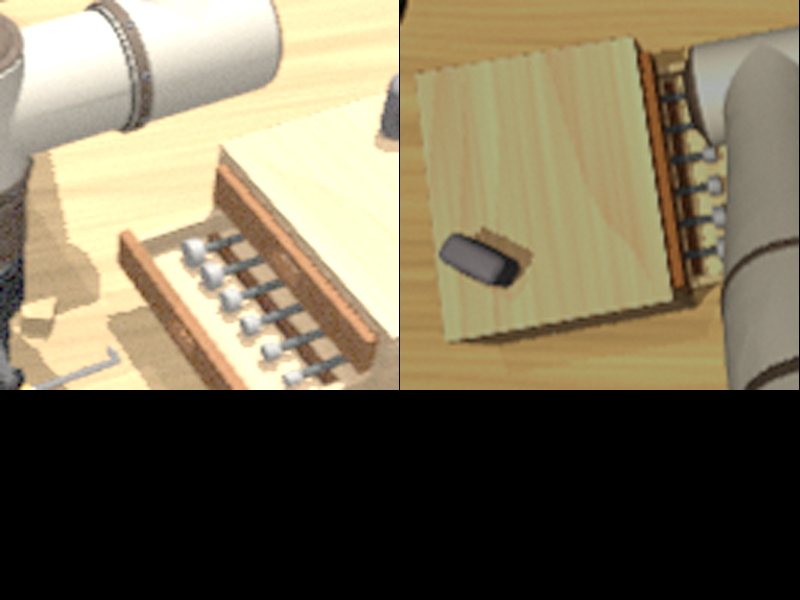

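The tray stands well out in both views. The top tray is undisturbed and the hook is clear, with its toe at (112,355) in the left panel. Now I'll lift, turn and carry the hook back.

```bash
python3 -m pendant '[[0,0,-0.018,0,0,0,0.01],[0,0,-0.018,0,0,0,0.01],[0,0,-0.018,0,0,0,0.01],[0,0,-0.018,0,0,2.4,0.01],[0,0,0,0,0,2.4,0.01],[0,0,0,0,0,2.4,0.01],[0,0,0,0,0,2.4,0.01],[0,0,0,0,0,0,0.01]]'>/dev/null
python3 -m pendant '[[0.015,0.006,0,0,0,0,0.01],[0.027,0.01,0,0,0,0,0.01],[0.027,0.01,0,0,0,0,0.01],[0.027,0.01,0,0,0,0,0.01],[0.027,0.01,0,0,0,0,0.01],[0.027,0.01,0,0,0,0,0.01],[0.027,0.01,0,0,0,0,0.01],[0.027,0.01,0,0,0,0,0.01],[0.027,0.01,0,0,0,0,0.01],[0.027,0.01,0,0,0,0,0.01],[0.022,0.01,0,0,0,0,0.01],[0,0,0,0,0,0,0.01]]'
python3 -m pendant '[[0,0,0,0,0,0,0.01],[0,0,0,0,0,0,0.01]]' >/dev/null
cat > home.py <<'E'
from plan import *
s_,M,p=st();print(s_['clock'],p.round(1),'hook yaw',np.degrees(np.arctan2(-M[1,0],-M[0,0])).round(2),'shift to home',(M.T@(np.r_[465.75,-326.3,47.1]-p)).round(1),'F',(M.T@s_['contact_force']).round(1))
E
python3 home.py|tail -1
```

```text
clock: 24.6
position: [465.0, -327.8, 155.9]
ee_rot: [0.714, -0.7, -0.0, 0.0]
contact_force: [0.0, 0.9, -1.2]
gripper_width: 19.2
grasp_force: 58.9
24.8 [ 466.7 -325.   156.1] hook yaw 91.4 shift to home [  1.3   1.  109. ] F [-0.5  0.6  1.2]
```

```bash
python3 -m pendant '[[0.0013,0.001,0.02,0,0,0.2,0.01],[0,0,0.02,0,0,0,0.01],[0,0,0.02,0,0,0,0.01],[0,0,0.02,0,0,0,0.01],[0,0,0.01,0,0,0,0.01],[0,0,0,0,0,0,0.01],[0,0,0,0,0,0,0.01]]' >/dev/null; python3 home.py|tail -1
```

```text
25.5 [ 466.5 -326.8   66.8] hook yaw 91.22 shift to home [-0.5  0.8 19.7] F [-0.   0.6  0.6]
```

```bash
python3 -m pendant '[[-0.0005,0.0008,0.005,0,0,0,0.01],[0,0,0.005,0,0,0,0.01],[0,0,0.004,0,0,0,0.01],[0,0,0,0,0,0,0.01]]' >/dev/null; python3 home.py|tail -1; python3 -m pendant '[[0,0,0.002,0,0,0,0.01],[0,0,0.002,0,0,0,0.01],[0,0,0.001,0,0,0,0.01],[0,0,0,0,0,0,0.01],[0,0,0,0,0,0,0.01]]' >/dev/null; python3 home.py|tail -1
```

```text
25.9 [ 464.5 -326.2   51.5] hook yaw 91.14 shift to home [ 0.1 -1.3  4.4] F [-0.1  0.2  1.1]
26.4 [ 464.9 -326.4   47.3] hook yaw 91.15 shift to home [-0.1 -0.8  0.2] F [-0.8  0.3 -0.2]
```

```bash
python3 -m pendant '[[0,-0.0005,0.0003,0,0,0,0.01],[0,0,0,0,0,0,0.01]]' >/dev/null; python3 home.py|tail -1; python3 -m pendant '[[0,0,0,0,0,0,0.022],[0,0,0,0,0,0,0.024],[0,0,0,0,0,0,0.028],[0,0,0,0,0,0,0.033],[0,0,0,0,0,0,0.038],[0,0,0,0,0,0,0.038]]'
python3 -m pendant '[[0,0,-0.005,0,0,0,0.038],[0,0,-0.01,0,0,0,0.038],[0,0,-0.02,0,0,0,0.038],[0,0,-0.03,0,0,0,0.038],[0,0,-0.03,0,0,0,0.038],[0,0,-0.03,0,0,0,0.038],[0,0,-0.03,0,0,0,0.038],[0,0,-0.03,0,0,0,0.038],[0,0,0,0,0,0,0.038]]'
python3 -m pendant '[[0,0.03,0,0,0,0,0.038],[0,0.03,0,0,0,0,0.038],[0,0.03,0,0,0,0,0.038],[0,0,0,0,0,0,0.038],[0,0,0,0,0,0,0.038]]'|head -2
python3 - <<'E'
from h import *
d=snap('scene','s5');t=snap('top','t5')
o=np.zeros((600,800,3),np.uint8);o[:340,:400]=crop(d,145,175,100,85,4);o[:200,400:]=crop(t,365,195,80,40,5)
o[340:600,:416]=crop(d,320,110,160,100,2.6)
cv2.imwrite('pics/i.png',o)
E
```

```text
26.6 [ 465.  -326.4   47.2] hook yaw 91.16 shift to home [-0.1 -0.8  0.1] F [-0.1  2.5 -4.5]
clock: 27.2
position: [465.5, -326.4, 46.8]
ee_rot: [0.714, -0.7, 0.0, -0.0]
contact_force: [0.6, 0.4, -0.3]
gripper_width: 38.0
grasp_force: 0.0
clock: 28.1
position: [467.7, -327.7, 238.1]
ee_rot: [0.714, -0.7, 0.006, -0.002]
contact_force: [0.1, 0.7, 1.1]
gripper_width: 38.0
grasp_force: 0.0
clock: 28.6
position: [375.1, -328.3, 232.4]
```

View pics/i.png

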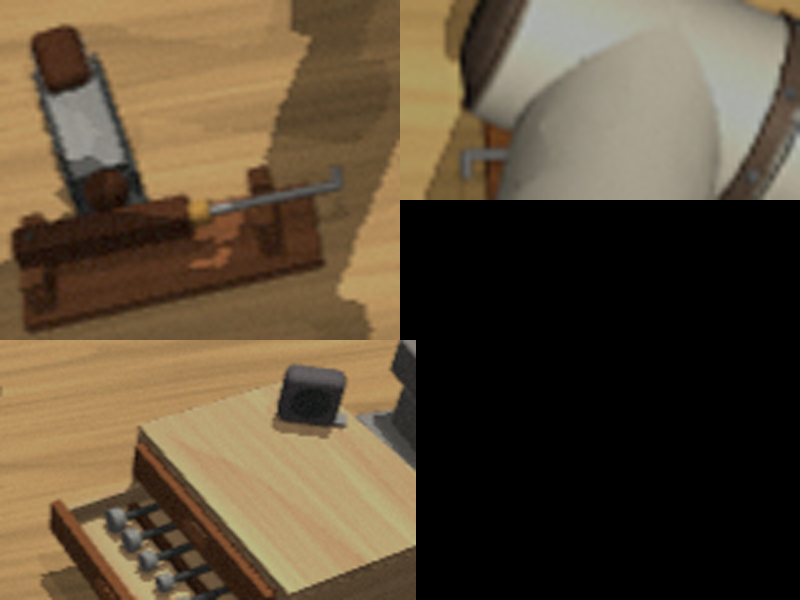

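The hook lies in both notches. Its toe is at (338,178), the same as at the start, and the tray is out. The plane and tape look as they were at the start.

```bash
python3 -c "
from bench import arm
print(arm.job_done())"
```

```text
the job is handed in; nothing more can be done
None
```

The middle tray was drawn out with the hook until it met its stop about 95 mm out, finishing at a steady pull of about 12 N. The hook is back in both notches of its rest, nothing else looked moved in the last camera views, and I handed the job in at about 29 s.

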